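Lock the jewellery case and put its key away

TASK

Lock the jewellery display case: turn the yellow key that stands in its lock clockwise (seen from above) until the red bolt is fully thrown. Then turn the key back just as far as the point where it comes free, feeling for it with light pulls and without taking the bolt back with it, draw the key straight out, and stand it tip down, fully home, in the empty socket of the wooden key block. Be gentle with the key and lock, move the bolt only with the key, and leave the other key and the wares alone.

Things in the scene. Friction and masses are not known exactly. Their poses are not given: they have to be found in the camera images.
- case: Low fixed display case: an aluminium lock deck 115 x 300 mm, top 50 mm above the table, and behind it (case +x), from 75 mm behind the lock, a glass-topped part 200 x 300 mm, 80 mm high, full of rings. Origin on the table under the lock's vertical axis; x points from the lock to the glass part, z up. The deck ends 40 mm in front of the lock.
- lock_axis (a point): Middle of the lock's brass mouth plate (36 mm across, 6 mm thick, top 53 mm above the table); axes as the case. Its slot, 31 x 6.5 mm, lets the bits out only at one key angle (within about 0.07 rad); at others the key rises 5 mm and is held. That angle differs every start: 0.20 to 0.95 rad counter-clockwise of the fully locked key angle. It is not measured: feel for it.
- key: Loose steel key with a flat yellow bow, 78 mm long, about 60 g, upright in the lock, tip 24 mm above the table. Origin at the tip centre, z up the shank, x along bits and bow. Shank 8 mm round; bits 28 mm along x, 4.5 mm thick, 10 to 18 mm above the tip; bow 28 mm (x) by 8 mm (y), 46 to 78 mm above the tip. About 0.8 mm of side play in the lock. To come out clear it rises 32 mm.
- key_bow (a point): Centre of the yellow bow, where to grip, 62 mm above the tip; axes as the key. Pinch across its 8 mm thickness (y). 17 mm of free shank lie between lock and bow. At the start its x is 0.625 rad counter-clockwise of the case's x; it turns clockwise 0.65 rad freely, then 0.6 rad driving the bolt, to a hard stop at 0.625 rad clockwise of the case's x (seen from above).
- bolt (a joint): Turn of the red bolt about the lock axis, rad: 0 open (start), grows clockwise seen from above, 0.6 fully thrown (hard stop). Friction of about 0.08 N m holds it where it is left. When the key turns back from the stop, the bolt stays thrown for the first 1.15 rad; turned back further, the key takes the bolt back too.
- bolt_tip (a point): End of the red bolt, an arm 10 mm wide and 5 mm thick lying on the deck, its end 62 mm from the lock axis.
- key_block: Wooden key block, fixed, 60 mm (x) x 150 mm (y) x 38 mm high, origin under its centre. Two sockets in its top, 30 mm deep: the empty one, an upright slot 35 mm along the block's x and 15 mm along y, centred at y = +45 mm, and a round one at y = -45 mm that holds the other key.
- key_block_hole0 (a point): Centre of the mouth of the empty slotted socket (35 mm along its x, 15 mm along its y; the key's bits must lie along x), level with the block's top, 38 mm above the table; the socket's floor lies 30 mm lower.
- other_key: Another key with a blue bow, 68 mm long, standing in the other socket; origin at its tip. Leave it there.
- ring_tray_a: White tray of rings, 130 x 170 x 28 mm, a bystander; origin under its centre.
- ring_tray_b: White tray of rings, 130 x 170 x 28 mm, a bystander; origin under its centre.
- ring_cone: Wooden ring cone 78 mm high, 48 mm across, a bystander; origin under its centre.
- loupe: Black loupe 34 mm high, 36 mm across, a bystander; origin under its centre.
- gift_box: Green-lidded gift box 79 x 79 x 44 mm, a bystander; origin under its centre.
- calculator: Grey desk calculator 75 x 120 x 18 mm, a bystander; origin under its centre.

How it is judged:
On the way, in this order (a step that is already met when the one before it is completed fails the run):
1. the key has turned the bolt fully out (0.55 rad or more) (value of joint bolt above 0.55 rad and z of key in the frame of case below 0.034 m), for 0.2 s.
2. the key is drawn clear of the lock, the bolt still thrown (value of joint bolt above 0.5 rad and z of key in the frame of case above 0.054 m), for 0.1 s.
At the end, for the whole second after the job is handed in: The bolt is still thrown (over 0.5 rad) and the key stands released and at rest in the empty socket, its tip within 13 mm of the socket's axis and at least 24 mm deep, leaning less than 0.4 rad (value of joint bolt above 0.5 rad and horizontal distance between key and key_block_hole0 below 0.013 m and z of key in the frame of key_block_hole0 below -0.024 m and angle between key's own z axis and vertical below 0.4 rad and linear speed of key below 0.02 m/s); the robot touches nothing.
It fails at once if the key is strained in the lock (over 40 N between key and case, lock parts included) (contact force between key and case above 40 N).
It fails at once if the fingers push the bolt or press on the case (over 3 N) (contact force between the fingers and case above 3 N).
It fails at once if the other key is moved by more than 15 mm (distance of other_key from where it was at the start of the episode above 0.015 m).
It fails at once if any of the wares (trays, cone, loupe, gift box, calculator) is moved by more than 20 mm (distance of any of ring_tray_a, ring_tray_b, ring_cone, loupe, gift_box, calculator from where it was at the start of the episode above 0.02 m).
It also fails if it takes over 72 s, if anything falls off the work surface, if the arm or the gripper's body presses on something with over 40 N, if the wrist force passes 120 N, or if a joint passes its speed limit or range.

ROBOT

A 7-joint arm with a two-finger parallel gripper is mounted at the origin on the work surface. World frame = base frame: x ahead of the robot, y to its left, z up, the work surface at z = 0. Lengths are in m, angles in rad, forces in N, time in s.
With the tool pointing down it reaches from about 0.425 to 0.925 m from the base axis. Payload 6.8 kg.
Tool frame: the origin (TCP) lies on the centre line of the jaws, within the pads' length; the fingertips stand 25 mm ahead of it and the grasp point (between the pads) lies 6 mm ahead of it (ctrl.tip_extent is the distance from the TCP to the fingertips, in m); x points along the fingers, z is the direction in which the jaws open and shut, and the axes are right-handed (so a half turn about x gives the same grasp; the last joint's range is limited). The gripper opens to 88 mm and grips with 3 to 60 N. Pads are 20 mm wide; open, the fingers measure 115 mm over their backs; the gripper's body (75 mm by 178 mm) begins 61 mm behind the grasp point.
Start: joints at [1.023, 0.477, 0.022, 1.555, -0.011, 1.109, -0.083], TCP at [0.287, -0.611, 0.248] pointing down, gripper open.
Joint ranges: [-2.96, 2.96], [-0.34, 2.1], [-1.41, 1.46], [0.24, 2.44], [-1.37, 4.51], [0.17, 1.92], [-2.96, 2.96]. Speed limits (rad/s): [2.39, 2.39, 3.14, 3.14, 3.14, 3.14, 3.14].

INTERFACE

Orientations are given as a rotation vector (axis times angle).
In Python, from plant import ctrl gives the robot as it stands.
- The arm moves only by the tool arm_command, never from a script. Its argument "increments" is a list of rows, each a list of 7 numbers: the turn, a rotation vector about the tool's x, y, z in rad, then the shift along the tool's x, y, z in mm, then the opening, from -1 (shut) to 1 (fully open), so that 0 is half open. In form: [[ax, ay, az, tx, ty, tz, hand], ...]. A call has 1 to 5 rows; each row is the pose to reach, as a shift and turn from the pose measured when the call began, along the tool's axes at that moment; what a row does not reach only later rows make up. A row lasts 1/12 s, in which the tool goes at most 41.7 mm and 7.16 degrees, less where a joint would pass 70% of its speed; a pose out of reach is approached as far as the arm can. A call with a gripper value outside its range is refused whole. The fingers move at their own pace and stop on an object; "newtons" is the grip in N (left out, the last holds). Time passes only in rows, so rows that repeat a pose let the fingers close. It gives the time, the measured TCP pose, the force and the opening at its end, in the units of the state.
- ctrl.get_obs(): the state, without advancing time (a new reading comes with each control period).
- ctrl.capture(name): name is "side" or "top" or "wrist"; returns (picture, depth): 420x560x3 uint8, red, green, blue; 420x560 float32, m along the optical axis (not along the pixel's ray), 0 where there is no reading.
- ctrl.calibration(name): a dict with "mtx" (3x3 intrinsics, pixels), "origin" and "attitude" of the camera in the world. Camera axes: x right, y down, z forward; pixel columns grow to the right and rows downward; lengths in m; the calibration is good to about 2 mm. A picture is of the moment at which its call begins: read the wrist's pose just before it. calibration takes no time and is no camera call; for the wrist camera it gives the pose at the moment of the call.
- ctrl.close_job(): hands the job in, once; it reports no verdict.
The state is a dict: "time": time; "joint_positions": joint angles; "qvel": joint speeds; "joint_efforts": joint torques, N m; "position": TCP position; "tcp_rot": TCP orientation; "wrist_force": force on the tool from outside, world axes, zero at the start; "ft_torque": the same for the moment, N m; "opening": finger opening in m.
Only numpy, scipy, OpenCV 4.12 (cv2) and the standard library are available. Lean on these libraries where they do the work, as an engineer would, in place of code of your own. Each camera call takes 0.05 s, during which the arm holds its last target. There are 200 camera calls.

## Working session

There is one attempt and no reset: what is moved stays moved. The work goes in short steps, Python scripts to look and compute and a tool call to move; the robot and the scene stay as the last step left them, time stands still between calls to the robot, and variables do not carry over. Pictures are saved under pics/ and viewed, about 8 in all and at most 12, crops included, and the job is handed in when it is done.

Besides the shell and the picture viewer there is one more tool, called after "Call:" by a JSON object that holds its "name" and its "arguments", one argument or row to a line. arm_command: Moves the arm, as the interface text tells. Its arguments: {"type":"object","properties":{"increments":{"type":"array"},"newtons":{"type":"number"}},"required":["increments"]}

```bash
ls; mkdir -p pics
python3 - <<'E'
from plant import ctrl
import cv2,numpy as np
print(ctrl.get_obs())
ims=[]
for n in("side","top"):
    p,d=ctrl.capture(n);c=ctrl.calibration(n);print(n,c)
    np.savez(f"{n}0.npz",p=p,d=d,**c)
    cv2.imwrite(f"pics/{n}0.png",p[:,:,::-1])
E
```

```text
pics
{'time': 0.0, 'joint_positions': array([ 1.02290815,  0.47778713,  0.02238541,  1.55643771, -0.01152215,
        1.10925626, -0.08307994]), 'qvel': array([-1.51084079e-05, -2.03895003e-04, -2.31601099e-03, -9.36447468e-04,
        1.48066713e-03,  4.60643664e-04,  1.82973343e-04]), 'joint_efforts': array([-5.15238838e-06, -5.82861614e+01,  1.53456151e+00, -2.72615039e+01,
       -5.42612560e-02,  1.68924039e-02,  1.88704525e-04]), 'position': array([ 0.28711969, -0.61029265,  0.24669704]), 'tcp_rot': array([ 0.88033447,  1.38731934, -0.8789725 ]), 'wrist_force': array([0.51906913, 0.03888608, 0.50203189]), 'ft_torque': array([ 0.02940495, -0.02162242,  0.03631899]), 'opening': 0.08791827330771457}
side {'mtx': array([[525.35372152,   0.        , 277.48849726],
       [  0.        , 525.35372152, 210.83468726],
       [  0.        ,   0.        ,   1.        ]]), 'origin': array([-0.00792602,  0.87250752,  1.21625813]), 'attitude': array([-0.72049781,  2.67765058, -1.03666931])}
top {'mtx': array([[429.3191108 ,   0.        , 276.97022022],
       [  0.        , 429.3191108 , 206.7405387 ],
       [  0.        ,   0.        ,   1.        ]]), 'origin': array([ 0.36375654, -0.02516394,  1.28891163]), 'attitude': array([-2.15694221,  2.1498643 , -0.12285935])}
```

View pics/top0.png

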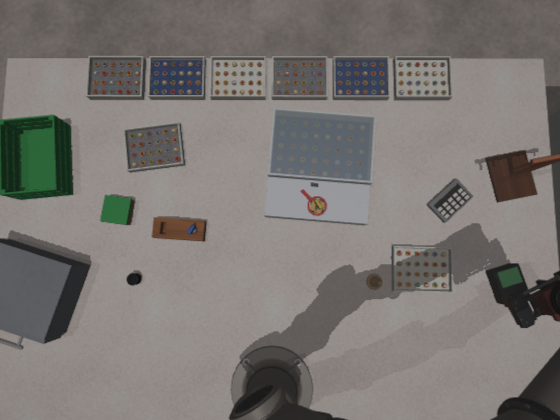

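View pics/side0.png

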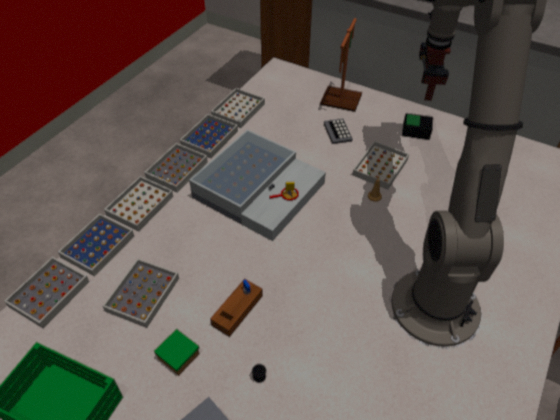

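The top view shows the lock and yellow key at about (317,205), with the red bolt running to (303,190). The key block is at (180,229), with its slot at (163,228) and the blue key at (193,229). I'll measure these by casting rays.

```bash
cat > h.py <<'E'
import numpy as np,cv2
from scipy.spatial.transform import Rotation as R
def ray(c,uv,z):
    uv=np.atleast_2d(uv).astype(float); d=np.c_[uv,np.ones(len(uv))]@np.linalg.inv(c["mtx"]).T@R.from_rotvec(c["attitude"]).as_matrix().T
    return c["origin"]+d*((z-c["origin"][2])/d[:,2])[:,None]
def mask(p,lo,hi):
    return cv2.inRange(cv2.cvtColor(p,cv2.COLOR_RGB2HSV),lo,hi)
def blob(m,roi=None):
    if roi: k=np.zeros_like(m);k[roi[1]:roi[3],roi[0]:roi[2]]=1;m=m*k
    n,l,s,c=cv2.connectedComponentsWithStats(m)
    i=1+np.argmax(s[1:,4]); return (l==i).astype(np.uint8),c[i],s[i]
def rect(b):
    return cv2.boxPoints(cv2.minAreaRect(max(cv2.findContours(b,0,2)[0],key=cv2.contourArea)))
E
python3 - <<'E'
from h import *
c=np.load("top0.npz");p=c["p"]
for nm,lo,hi,roi,z in(("block",(0,80,40),(18,255,200),(140,205,220,250),.038),("bluekey",(105,120,50),(125,255,255),(180,215,205,245),.07),("yellow",(22,120,60),(35,255,255),(295,180,340,225),.102),("red",(0,150,80),(8,255,255),(295,180,340,225),.054),("deck",(0,0,140),(180,40,255),(255,170,380,230),.05)):
    try:
        b,ce,s=blob(mask(p,lo,hi),roi);r=rect(b);print(nm,ce,s,"\n",ray(c,r,z).round(4).tolist(),ray(c,ce,z).round(4))
        w=ray(c,r,z)[:,:2];e=[w[1]-w[0],w[2]-w[1]];print(" sizes",[np.linalg.norm(x).round(4) for x in e],"ang",[np.arctan2(x[1],x[0]).round(3) for x in e],"mid",w.mean(0).round(4))
    except Exception as ex: print(nm,ex)
a=cv2.resize(p[180:230,255:380],None,fx=6,fy=6,interpolation=2);b=cv2.resize(p[205:250,140:220],None,fx=6,fy=6,interpolation=2)
o=np.zeros((580,750,3),np.uint8);o[:300]=a;o[305:575,:480]=b;cv2.imwrite("pics/crop1.png",o[:,:,::-1])
E
```

```text
block [178.06387226 228.69361277] [ 152  217   54   24 1002] 
 [[0.4283, 0.3518, 0.038], [0.4888, 0.35, 0.038], [0.4786, 0.1961, 0.038], [0.4183, 0.1988, 0.038]] [[0.4533 0.2758 0.038 ]]
 sizes [np.float64(0.0605), np.float64(0.1543)] ang [np.float64(-0.029), np.float64(-1.637)] mid [0.4535 0.2742]
bluekey [191.03030303 228.81818182] [188 225   7   9  33] 
 [[0.4422, 0.2406, 0.07], [0.4639, 0.2304, 0.07], [0.4594, 0.2211, 0.07], [0.4377, 0.2313, 0.07]] [[0.4508 0.231  0.07  ]]
 sizes [np.float64(0.024), np.float64(0.0103)] ang [np.float64(-0.44), np.float64(-2.027)] mid [0.4508 0.2308]
yellow [318.10344828 203.68965517] [315 200   7   9  29] 
 [[0.528, -0.1171, 0.102], [0.5331, -0.1238, 0.102], [0.512, -0.1394, 0.102], [0.5069, -0.1326, 0.102]] [[ 0.5197 -0.1284  0.102 ]]
 sizes [np.float64(0.0084), np.float64(0.0262)] ang [np.float64(-0.923), np.float64(-2.507)] mid [ 0.52   -0.1282]
red [306.5  195.25] [302 191   9   9  20] 
 [[0.5616, -0.0846, 0.054], [0.5646, -0.0875, 0.054], [0.5411, -0.1106, 0.054], [0.5382, -0.1077, 0.054]] [[ 0.5506 -0.099   0.054 ]]
 sizes [np.float64(0.0042), np.float64(0.0329)] ang [np.float64(-0.78), np.float64(-2.363)] mid [ 0.5514 -0.0976]
deck [315.52046583 202.48193184] [ 255  170  125   60 5839] 
 [[0.6259, 0.0517, 0.05], [0.6266, -0.3121, 0.05], [0.4534, -0.3077, 0.05], [0.4522, 0.05, 0.05]] [[ 0.53   -0.1254  0.05  ]]
 sizes [np.float64(0.3638), np.float64(0.1733)] ang [np.float64(-1.569), np.float64(3.116)] mid [ 0.5396 -0.1295]
```

View pics/crop1.png

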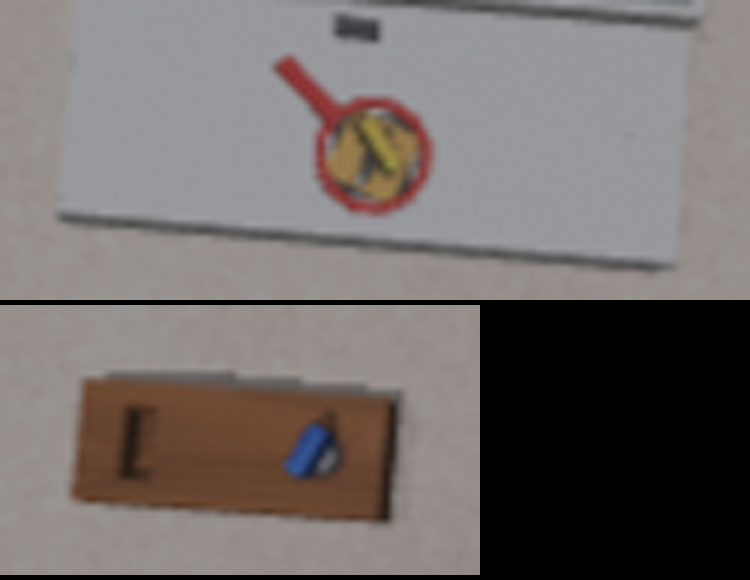

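The crop shows the bow at about 45° over the brass plate, the red bolt pointing up-left and the block's slot at crop (135,440). Next I'll plan the approach.

```bash
cat >> h.py <<'E'
from plant import ctrl
def plan(pos,phi):
    """total increment (tool axes) to TCP pos, with tool x down and tool z at world angle phi (mod pi)"""
    o=ctrl.get_obs();A=R.from_rotvec(o["tcp_rot"]).as_matrix()
    cur=np.arctan2(A[1,2],A[0,2]); phi=cur+(phi-cur+np.pi/2)%np.pi-np.pi/2
    z=np.array([np.cos(phi),np.sin(phi),0]);x=np.array([0,0,-1.]);T=np.c_[x,np.cross(z,x),z]
    print("t",round(o["time"],2),"pos",o["position"].round(4),"phi",round(cur,3),"->",round(phi,3),"j7",o["joint_positions"][6].round(2),"F",o["wrist_force"].round(1),"M",o["ft_torque"].round(2),"open",round(o["opening"],4))
    print("turn",R.from_matrix(A.T@T).as_rotvec().round(3),"shift mm",(A.T@(np.array(pos)-o["position"])*1000).round(1))
E
python3 - <<'E'
from h import *
c=np.load("top0.npz")
print(ray(c,[[265,215.9],[366.7,224.2]],.05))
plan([.52,-.128,.247],.637+np.pi/2)
w=ctrl.calibration("wrist");print(w,R.from_rotvec(w["attitude"]).as_matrix().round(2))
E
```

```text
[[ 0.49038683  0.02131939  0.05      ]
 [ 0.46715541 -0.27263815  0.05      ]]
t 0.1 pos [ 0.2872 -0.6103  0.2468] phi -1.131 -> -0.934 j7 -0.08 F [-0.4 -0.9  0.5] M [-0.01 -0.05  0.01] open 0.0876
turn [-0.197 -0.002 -0.   ] shift mm [ 3.000e-01  4.160e+02 -3.373e+02]
{'mtx': array([[360.2941754 ,   0.        , 275.50230827],
       [  0.        , 360.2941754 , 210.12016045],
       [  0.        ,   0.        ,   1.        ]]), 'origin': array([ 0.35774403, -0.5775645 ,  0.38434221]), 'attitude': array([ 2.44324447, -1.54989267, -0.22286951])} [[ 0.43 -0.87 -0.25]
 [-0.9  -0.41 -0.12]
 [-0.    0.28 -0.96]]
```

Call:
{"name": "arm_command", "arguments": {
  "increments": [
    [-0.02,0,0,0,28,-22,1],
    [-0.04,0,0,0,56,-45,1],
    [-0.06,0,0,0,84,-67,1],
    [-0.08,0,0,0,112,-90,1],
    [-0.1,0,0,0,140,-112,1]
  ]
}}

```text
time: 0.52
position: [0.3664, -0.4475, 0.2466]
tcp_rot: [0.804, 1.42, -0.802]
wrist_force: [0.9, -0.2, 0.4]
opening: 0.088
```

```bash
python3 -c "
from h import *
plan([.52,-.128,.21],.55+np.pi/2)"
```

```text
t 0.52 pos [ 0.3664 -0.4475  0.2466] phi -1.03 -> -1.021 j7 -0.27 F [ 0.9 -0.2  0.4] M [-0.04 -0.06  0.04] open 0.088
turn [-0.009 -0.002  0.   ] shift mm [  37.   296.2 -194.7]
```

Call:
{"name": "arm_command", "arguments": {
  "increments": [
    [0,0,0,4,30,-20,1],
    [0,0,0,8,60,-39,1],
    [0,0,0,12,90,-59,1],
    [0,0,0,16,120,-78,1],
    [0,0,0,20,150,-98,1]
  ]
}}

```text
time: 0.93
position: [0.4447, -0.2846, 0.2265]
tcp_rot: [0.804, 1.42, -0.802]
wrist_force: [1.1, 0.4, -0.3]
opening: 0.0877
```

Call:
{"name": "arm_command", "arguments": {
  "increments": [
    [0,0,0,4,30,-20,1],
    [0,0,0,8,60,-39,1],
    [0,0,0,12,90,-59,1],
    [0,0,0,17,146,-97,1],
    [0,0,0,17,146,-97,1]
  ]
}}

```text
time: 1.35
position: [0.5209, -0.1219, 0.2092]
tcp_rot: [0.802, 1.422, -0.798]
wrist_force: [-0.3, 0.2, -0.1]
opening: 0.0881
```

Run:
```python
from h import *
plan([.52,-.128,.18],.55+np.pi/2)
p,d=ctrl.capture("wrist");c=ctrl.calibration("wrist");np.savez("w1.npz",p=p,d=d,**c)
cv2.imwrite("pics/w1.png",p[:,:,::-1]);print(c["origin"])
```

```text
t 1.35 pos [ 0.5209 -0.1219  0.2092] phi -1.027 -> -1.021 j7 -0.99 F [-0.3  0.2 -0.1] M [ 0.05 -0.01 -0.02] open 0.0881
turn [-0.006 -0.004 -0.   ] shift mm [29.2 -4.   4.8]
[ 0.589281   -0.07756804  0.34688442]
```

View pics/w1.png

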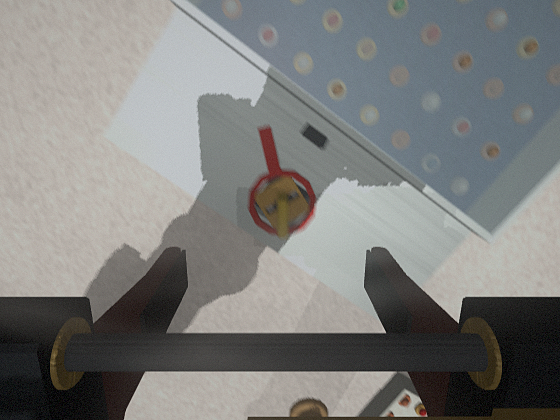

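The wrist view shows the red ring centred near (282,203), the bow near (284,215) and the bolt end near (265,128). The fingers straddle them. I'll measure these accurately.

Run:
```python
from h import *
c=np.load("w1.npz");p=c["p"]
m=mask(p,(0,150,70),(8,255,255))|mask(p,(172,150,70),(180,255,255))
b,ce,s=blob(m,(230,110,330,250));print("red",s)
cn=max(cv2.findContours(b,0,2)[0],key=cv2.contourArea).reshape(-1,2)
ring=cn[cn[:,1]>178];print("ring",cv2.fitEllipse(ring),ray(c,cv2.fitEllipse(ring)[0],.0525))
tip=cn[cn[:,1]<130].mean(0);print("tip",tip,ray(c,tip,.053))
hsv=cv2.cvtColor(p,cv2.COLOR_RGB2HSV)
print(hsv[225,284],hsv[200,262],hsv[212,284],hsv[205,300])
for lo in((22,120,50),(24,150,50),(26,120,50)):
  b,ce,s=blob(mask(p,lo,(36,255,255)),(240,160,330,250));r=rect(b);w=ray(c,r,.102)[:,:2];print("bow",ce,s,r.round(1).tolist(),w.round(4).tolist(),w.mean(0))
# deck/glass front edge
e=ray(c,[[172,0],[489,239]],.08);print("glass edge",e,np.arctan2(e[1,1]-e[0,1],e[1,0]-e[0,0])+np.pi/2)
```

```text
red [260 129  54  67 493]
ring ((305.4339904785156, 186.32461547851562), (8.25440788269043, 18.702388763427734), 140.74220275878906) [[ 0.54661739 -0.13147365  0.0525    ]]
tip [266. 129.] [[ 0.56947011 -0.07927773  0.053     ]]
[ 23 118 110] [ 19 130  94] [ 23 126 111] [ 17 107 105]
bow [282.08870968 209.34677419] [276 193  12  35 248] [[276.0, 193.0], [287.0, 193.0], [287.0, 227.0], [276.0, 227.0]] [[0.539, -0.1075], [0.5431, -0.114], [0.5218, -0.1273], [0.5177, -0.1206]] [ 0.53040273 -0.11736075]
bow [278. 202.] [278 202   1   1   1] [[278.0, 202.0], [278.0, 202.0], [278.0, 202.0], [278.0, 202.0]] [[0.5342, -0.1121], [0.5342, -0.1121], [0.5342, -0.1121], [0.5342, -0.1121]] [ 0.53423595 -0.11209147]
bow [282. 197.] [282 197   1   1   1] [[282.0, 197.0], [282.0, 197.0], [282.0, 197.0], [282.0, 197.0]] [[0.5388, -0.1126], [0.5388, -0.1126], [0.5388, -0.1126], [0.5388, -0.1126]] [ 0.53878609 -0.11257818]
glass edge [[ 0.61012421  0.01682124  0.08      ]
 [ 0.59064569 -0.27249372  0.08      ]] -0.06722490452464225
```

Run:
```python
from h import *
c=np.load("w1.npz");p=c["p"]
m=mask(p,(0,130,50),(10,255,255))|mask(p,(168,130,50),(180,255,255))
m=cv2.morphologyEx(m,cv2.MORPH_CLOSE,np.ones((5,5),np.uint8))
b,ce,s=blob(m,(230,110,330,250));print("red",s)
cn=max(cv2.findContours(b,0,2)[0],key=cv2.contourArea)
h=cv2.convexHull(cn).reshape(-1,2);r=h[h[:,1]>175];print(r.tolist());e=cv2.fitEllipse(r);print(e,ray(c,e[0],.0525))
o=cv2.resize(p[110:260,200:360],None,fx=5,fy=5,interpolation=2)[:600];cv2.imwrite("pics/w1c.png",cv2.convertScaleAbs(o[:,:,::-1],alpha=1.5)[: 600])
```

```text
red [ 250  129   65   99 1083]
[[309, 183], [312, 190], [314, 195], [314, 199], [313, 207], [312, 213], [306, 221], [300, 227], [262, 227], [255, 222], [250, 212], [250, 198]]
((281.69671630859375, 201.99720764160156), (61.350440979003906, 65.96404266357422), 63.84403991699219) [[ 0.52474772 -0.12172968  0.0525    ]]
```

View pics/w1c.png

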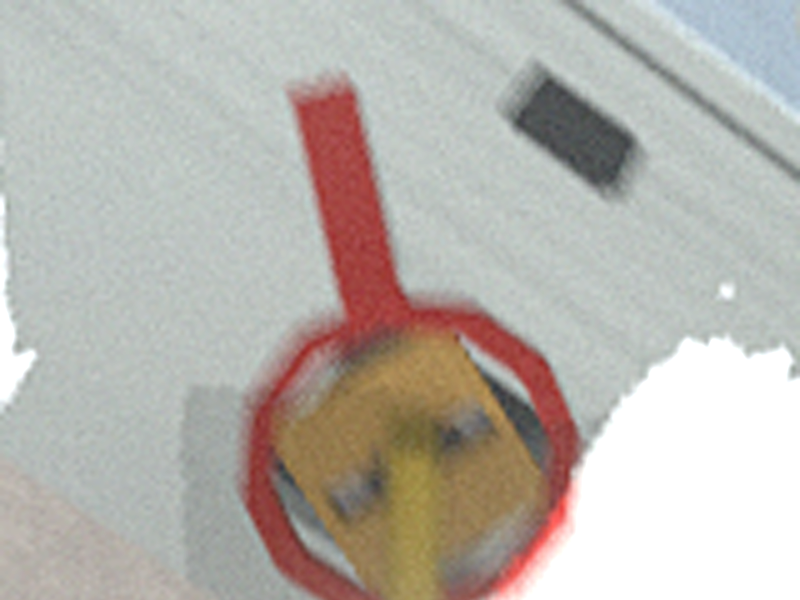

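The crop shows the ring centre near (282,202), the bow lined up with tool y, and the bolt. I'll shift 4 mm sideways, descend to just above the bow and narrow the jaws.

Call:
{"name": "arm_command", "arguments": {
  "increments": [
    [0,0,0,23,0,2,0],
    [0,0,0,46,0,4,0],
    [0,0,0,68,0,4,0],
    [0,0,0,68,0,4,0],
    [0,0,0,68,0,4,0]
  ]
}}

```text
time: 1.82
position: [0.5238, -0.1203, 0.1403]
tcp_rot: [0.799, 1.427, -0.793]
wrist_force: [0.1, 0.8, 0.1]
opening: 0.0578
```

Run:
```python
from h import *
plan([.5247,-.1217,.08],.55+np.pi/2)
p,d=ctrl.capture("wrist");c=ctrl.calibration("wrist");np.savez("w2.npz",p=p,d=d,**c)
print(c["origin"],R.from_rotvec(c["attitude"]).as_matrix().round(3).tolist())
cv2.imwrite("pics/w2.png",cv2.convertScaleAbs(cv2.resize(p[130:390,140:420],None,fx=2.3,fy=2.3)[:,:,::-1],alpha=1.3))
```

```text
t 1.82 pos [ 0.5238 -0.1203  0.1403] phi -1.021 -> -1.021 j7 -1.02 F [0.1 0.8 0.1] M [-0.02 -0.03  0.01] open 0.0578
turn [-0.    -0.007 -0.   ] shift mm [60.3  0.   2.1]
[ 0.59139027 -0.08085173  0.27922902] [[0.522, -0.818, -0.24], [-0.853, -0.503, -0.142], [-0.005, 0.278, -0.96]]
```

View pics/w2.png

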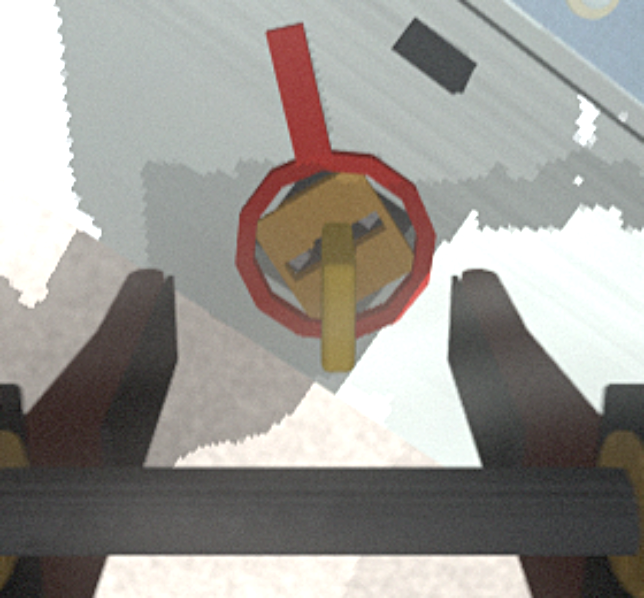

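The close view shows the finger mid-line at crop x 313 and the bow at 338, so the jaws are about 5.5 mm off laterally. The ring centre is at crop (336,245), full picture (286,236.5). I'll correct sideways and watch how well the arm tracks.

Call:
{"name": "arm_command", "arguments": {
  "increments": [
    [0,0,0,0,0,5.5,0],
    [0,0,0,0,0,5.5,0]
  ]
}}

```text
time: 2.03
position: [0.5291, -0.1265, 0.1431]
tcp_rot: [0.801, 1.421, -0.792]
wrist_force: [-0.3, -0.9, 0.4]
opening: 0.0446
```

Run:
```python
from h import *
c=np.load("w2.npz");T=np.array([.5238,-.1203]);z=np.array([np.cos(-1.021),np.sin(-1.021)]);y=np.array([-z[1],z[0]])
for n,uv,h in(("ring",(286.1,236.5),.0525),("bow",(287.2,268.3),.102),("bowfar",(286.9,245.2),.102),("bownear",(286.9,290.9),.102),("tip",(264.8,142.2),.0535)):
    w=ray(c,uv,h)[0,:2];print(n,w.round(4),"rel TCP y,z mm",((w-T)@y*1000).round(1),((w-T)@z*1000).round(1))
s=ray(c,np.array([[290,265],[380,220]])/2.3+[140,130],.053);d=(s[1]-s[0]);print("slot angle",np.arctan2(d[1],d[0]))
plan([.5247,-.1217,.08],.55+np.pi/2)
```

```text
ring [ 0.5228 -0.1299] rel TCP y,z mm -5.9 7.7
bow [ 0.5227 -0.1293] rel TCP y,z mm -5.7 7.1
bowfar [ 0.5339 -0.1222] rel TCP y,z mm 7.6 6.8
bownear [ 0.5111 -0.1364] rel TCP y,z mm -19.2 7.1
tip [ 0.5689 -0.0856] rel TCP y,z mm 56.5 -6.0
slot angle -0.5293965776577793
t 2.03 pos [ 0.5291 -0.1265  0.1431] phi -1.022 -> -1.021 j7 -1.01 F [-0.3 -0.9  0.4] M [ 0.   -0.08  0.06] open 0.0446
turn [-0.002 -0.003 -0.004] shift mm [63.1 -1.5 -6.2]
```

Call:
{"name": "arm_command", "arguments": {
  "increments": [
    [0,0,0,0,0,0,0],
    [0,0,0,0,0,0,0]
  ]
}}

```text
time: 2.2
position: [0.5299, -0.1271, 0.1442]
tcp_rot: [0.802, 1.418, -0.792]
wrist_force: [-0.9, -0.0, 0.2]
opening: 0.044
```

Run:
```python
from h import *
for i in range(3):
    p,d=ctrl.capture("wrist");c=ctrl.calibration("wrist");plan([.5228,-.1296,.080],.55+np.pi/2)
np.savez("w3.npz",p=p,d=d,**c);print(c["origin"])
m=mask(p,(0,120,50),(10,255,255))|mask(p,(168,120,50),(180,255,255))
b,ce,s=blob(m,(220,120,340,320));h=cv2.convexHull(max(cv2.findContours(b,0,2)[0],key=cv2.contourArea)).reshape(-1,2);r=h[h[:,1]>s[1]+62];e=cv2.fitEllipse(r);print(s,e,ray(c,e[0],.0525))
y,u,v=130,275,400
yel=mask(p,(20,90,60),(36,255,255))
for row in (255,265,275,285): 
    g=p[row].astype(int);x=np.where(yel[row,260:310])[0]+260;dk=np.where(g.sum(1)<150)[0];print(row,x.min() if len(x) else 0,x.max() if len(x) else 0,"dark",dk[dk<276].max(initial=0),dk[dk>300].min(initial=999))
```

```text
t 2.25 pos [ 0.5296 -0.1268  0.144 ] phi -1.023 -> -1.021 j7 -1.01 F [-0.6  0.3 -0.1] M [-0.04 -0.03  0.01] open 0.0436
turn [-0.002 -0.002 -0.006] shift mm [63.9 -7.6 -1.1]
t 2.3 pos [ 0.5294 -0.1266  0.1437] phi -1.023 -> -1.021 j7 -1.01 F [ 0.7 -0.2 -0.3] M [-0.04 -0.02 -0.06] open 0.0441
turn [-0.002 -0.003 -0.005] shift mm [63.6 -7.5 -0.7]
t 2.35 pos [ 0.5292 -0.1265  0.1434] phi -1.023 -> -1.021 j7 -1.01 F [-0.3 -0.4 -0.1] M [-0.03  0.03  0.  ] open 0.0436
turn [-0.002 -0.003 -0.005] shift mm [63.4 -7.4 -0.5]
[ 0.59535415 -0.08687425  0.28137292]
[ 230  143   85  131 2120] ((271.67364501953125, 237.1570281982422), (79.91030883789062, 84.73414611816406), 90.36430358886719) [[ 0.52146197 -0.12848022  0.0525    ]]
255 263 284 dark 230 999
265 264 277 dark 230 999
275 264 277 dark 230 352
285 264 277 dark 231 320
```

Call:
{"name": "arm_command", "arguments": {
  "increments": [
    [0,0,0,10,-4,-1.5,0],
    [0,0,0,25,-7.4,-2.6,0],
    [0,0,0,40,-7.4,-2.6,0],
    [0,0,0,49,-7.4,-2.6,0],
    [0,0,0,49,-7.4,-2.6,0]
  ]
}}

```text
time: 2.77
position: [0.5198, -0.1276, 0.0921]
tcp_rot: [0.8, 1.424, -0.793]
wrist_force: [0.1, 0.3, 0.2]
opening: 0.0438
```

Call:
{"name": "arm_command", "arguments": {
  "increments": [
    [0,0,0,0,0,0,0],
    [0,0,0,0,0,0,0],
    [0,0,0,0,0,0,0]
  ]
}}

```text
time: 3.02
position: [0.5202, -0.1276, 0.0926]
tcp_rot: [0.801, 1.423, -0.793]
wrist_force: [0.3, -0.9, -0.8]
opening: 0.0438
```

```bash
cat > look.py <<'E'
from h import *
import sys
p,d=ctrl.capture("wrist");c=ctrl.calibration("wrist");plan([.522,-.129,.092],.55+np.pi/2)
np.savez("w4.npz",p=p,d=d,**c)
if len(sys.argv)>1: cv2.imwrite(sys.argv[1],cv2.convertScaleAbs(cv2.resize(p[130:390,140:420],None,fx=2.3,fy=2.3)[:,:,::-1],alpha=1.3))
m=mask(p,(0,120,50),(10,255,255))|mask(p,(168,120,50),(180,255,255))
b,ce,s=blob(m,(200,80,360,380));print("red",s)
yel=mask(p,(20,90,60),(36,255,255))
for row in range(270,380,15): 
    x=np.where(yel[row,250:310])[0]+250;print(row,len(x),x.min(initial=999),x.max(initial=0),x.mean().round(1) if len(x) else 0)
E
python3 look.py pics/w4.png
```

```text
t 3.07 pos [ 0.5203 -0.1276  0.0927] phi -1.022 -> -1.021 j7 -1.03 F [ 0.8  0.6 -0.2] M [-0.03  0.03 -0.02] open 0.044
turn [-0.001 -0.005 -0.003] shift mm [0.7 0.7 2. ]
red [ 226  136  105  169 3472]
270 24 254 301 278.2
285 21 263 288 277.8
300 19 269 287 278.0
315 19 269 287 278.0
330 18 270 287 278.5
345 0 999 0 0
360 0 999 0 0
375 0 999 0 0
```

View pics/w4.png

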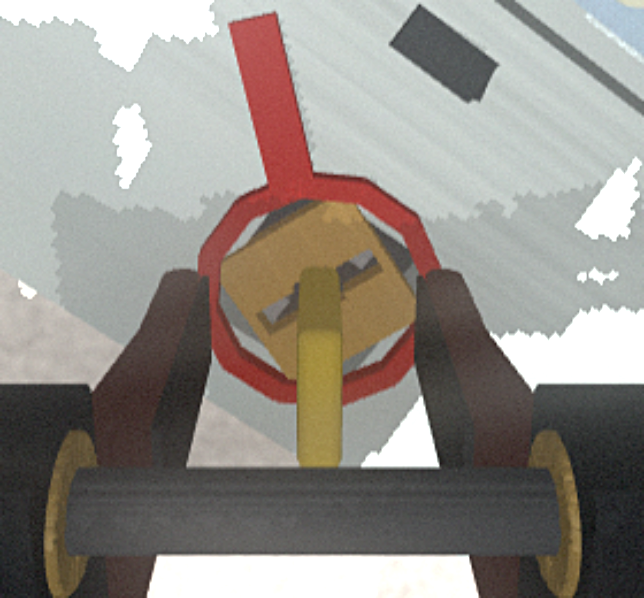

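The bow is at 278 against a finger mid-line of 276, so about 0.8 mm is left to correct. After that I'll close lightly and read the force.

Call:
{"name": "arm_command", "arguments": {
  "increments": [
    [0,0,0,0,0.5,0.8,-0.5],
    [0,0,0,0,0.5,0.8,-1],
    [0,0,0,0,0.5,0.8,-1],
    [0,0,0,0,0.5,0.8,-1],
    [0,0,0,0,0.5,0.8,-1]
  ],
  "newtons": 5
}}

```text
time: 3.48
position: [0.5212, -0.128, 0.0928]
tcp_rot: [0.801, 1.423, -0.793]
wrist_force: [-0.3, -0.1, 0.5]
opening: 0.0139
```

Call:
{"name": "arm_command", "arguments": {
  "increments": [
    [0,0,0,0,0,0,-1],
    [0,0,0,0,0,0,-1],
    [0,0,0,0,0,0,-1]
  ]
}}

```text
time: 3.73
position: [0.5212, -0.1281, 0.0928]
tcp_rot: [0.801, 1.423, -0.793]
wrist_force: [0.2, -0.8, -0.2]
opening: 0.008
```

```bash
cat > st.py <<'E'
from h import *
o=ctrl.get_obs();A=R.from_rotvec(o["tcp_rot"]).as_matrix()
phi=np.arctan2(A[1,2],A[0,2])
print("t %.2f pos %s phi %.3f keyang(case) %.3f open %.4f"%(o["time"],(o["position"]*1000).round(1),phi,phi+np.pi/2+.07,o["opening"]))
print("F tool",(A.T@o["wrist_force"]).round(1),"M tool",(A.T@o["ft_torque"]).round(3),"tilt",A[:,0].round(3))
E
python3 st.py
```

```text
t 3.73 pos [ 521.2 -128.1   92.8] phi -1.022 keyang(case) 0.619 open 0.0080
F tool [ 0.2 -0.2  0.8] M tool [-0.005 -0.019 -0.009] tilt [-0.     0.006 -1.   ]
```

Call:
{"name": "arm_command", "arguments": {
  "increments": [
    [0.08,0,0,0,0,0,-1],
    [0.16,0,0,0,0,0,-1],
    [0.24,0,0,0,0,0,-1],
    [0.3,0,0,0,0,0,-1],
    [0.3,0,0,0,0,0,-1]
  ],
  "newtons": 10
}}

```text
time: 4.15
position: [0.5212, -0.128, 0.0928]
tcp_rot: [1.03, 1.319, -1.023]
wrist_force: [0.7, -0.4, -0.6]
opening: 0.0082
```

```bash
python3 st.py
```

```text
t 4.15 pos [ 521.2 -128.    92.8] phi -1.324 keyang(case) 0.317 open 0.0082
F tool [0.6 0.6 0.6] M tool [0.05  0.078 0.04 ] tilt [-0.     0.005 -1.   ]
```

Call:
{"name": "arm_command", "arguments": {
  "increments": [
    [0.08,0,0,0,0,0,-1],
    [0.16,0,0,0,0,0,-1],
    [0.24,0,0,0,0,0,-1],
    [0.32,0,0,0,0,0,-1],
    [0.4,0,0,0,0,0,-1]
  ],
  "newtons": 25
}}

```text
time: 4.57
position: [0.5209, -0.129, 0.0928]
tcp_rot: [1.326, 1.135, -1.322]
wrist_force: [-1.0, -1.5, -0.0]
opening: 0.0079
```

```bash
python3 st.py
```

```text
t 4.57 pos [ 520.9 -129.    92.8] phi -1.726 keyang(case) -0.086 open 0.0079
F tool [ 0.  -0.8  1.7] M tool [-0.099 -0.555 -0.112] tilt [-0.001  0.004 -1.   ]
```

Call:
{"name": "arm_command", "arguments": {
  "increments": [
    [0.07,0,0,0,0,0,-1],
    [0.14,0,0,0,0,0,-1],
    [0.21,0,0,0,0,0,-1],
    [0.28,0,0,0,0,0,-1],
    [0.32,0,0,0,0,0,-1]
  ]
}}

```text
time: 4.98
position: [0.5209, -0.1291, 0.0928]
tcp_rot: [1.553, 0.949, -1.551]
wrist_force: [-0.2, 0.1, 0.5]
opening: 0.0078
```

```bash
python3 st.py
```

```text
t 4.98 pos [ 520.9 -129.1   92.8] phi -2.047 keyang(case) -0.407 open 0.0078
F tool [-0.5 -0.2 -0. ] M tool [-0.142 -0.107  0.014] tilt [-0.001  0.004 -1.   ]
```

Call:
{"name": "arm_command", "arguments": {
  "increments": [
    [0.05,0,0,0,0,0,-1],
    [0.1,0,0,0,0,0,-1],
    [0.14,0,0,0,0,0,-1],
    [0.17,0,0,0,0,0,-1],
    [0.18,0,0,0,0,0,-1]
  ]
}}

```text
time: 5.4
position: [0.5209, -0.1291, 0.0928]
tcp_rot: [1.676, 0.828, -1.674]
wrist_force: [-0.8, 0.6, -0.1]
opening: 0.008
```

```bash
python3 st.py
```

```text
t 5.40 pos [ 520.9 -129.1   92.8] phi -2.227 keyang(case) -0.586 open 0.0080
F tool [ 0.1 -1.   0. ] M tool [-0.152 -0.05  -0.05 ] tilt [-0.001  0.004 -1.   ]
```

Call:
{"name": "arm_command", "arguments": {
  "increments": [
    [0.015,0,0,0,0,0,-1],
    [0.03,0,0,0,0,0,-1],
    [0.03,0,0,0,0,0,-1]
  ]
}}

```text
time: 5.65
position: [0.5209, -0.1291, 0.0928]
tcp_rot: [1.696, 0.806, -1.695]
wrist_force: [0.4, -0.6, 0.8]
opening: 0.0077
```

```bash
python3 st.py
```

```text
t 5.65 pos [ 520.9 -129.1   92.8] phi -2.257 keyang(case) -0.617 open 0.0077
F tool [-0.8  0.7  0.2] M tool [-0.117 -0.043  0.001] tilt [-0.001  0.004 -1.   ]
```

Call:
{"name": "arm_command", "arguments": {
  "increments": [
    [0.02,0,0,0,0,0,-1],
    [0.04,0,0,0,0,0,-1],
    [0.04,0,0,0,0,0,-1]
  ]
}}

```text
time: 5.9
position: [0.5209, -0.1291, 0.0928]
tcp_rot: [1.724, 0.776, -1.722]
wrist_force: [0.2, -0.6, 0.6]
opening: 0.0078
```

```bash
python3 st.py
python3 - <<'E'
from h import *
p,d=ctrl.capture("wrist");c=ctrl.calibration("wrist")
m=mask(p,(0,120,50),(10,255,255))|mask(p,(168,120,50),(180,255,255))
b,ce,s=blob(m,(60,20,520,400));print("red",s)
ys,xs=np.nonzero(b);w=ray(c,np.c_[xs,ys],.0535)[:,:2];v=w-[.5215,-.129];r=np.hypot(*v.T);k=r>.04;print(r.max(),k.sum(),"bolt world ang",np.arctan2(v[k,1].mean(),v[k,0].mean()))
cv2.imwrite("pics/w5.png",cv2.convertScaleAbs(p[:,:,::-1],alpha=1.3))
E
```

```text
t 5.90 pos [ 520.9 -129.1   92.8] phi -2.298 keyang(case) -0.658 open 0.0078
F tool [-0.6  0.6  0.3] M tool [-0.19  -0.007 -0.002] tilt [-0.001  0.004 -1.   ]
red [ 180  186  149  103 2961]
0.05773058748909677 691 bolt world ang 0.18120715643732194
```

Call:
{"name": "arm_command", "arguments": {
  "increments": [
    [0.02,0,0,0,0,0,-1],
    [0.02,0,0,0,0,0,-1]
  ]
}}

```text
time: 6.12
position: [0.5209, -0.1291, 0.0928]
tcp_rot: [1.736, 0.762, -1.736]
wrist_force: [-0.5, 0.1, 0.1]
opening: 0.0081
```

```bash
python3 st.py
```

```text
t 6.12 pos [ 520.9 -129.1   92.8] phi -2.318 keyang(case) -0.677 open 0.0081
F tool [-0.1 -0.4  0.2] M tool [-0.408 -0.04   0.02 ] tilt [-0.001  0.004 -1.   ]
```

View pics/w5.png

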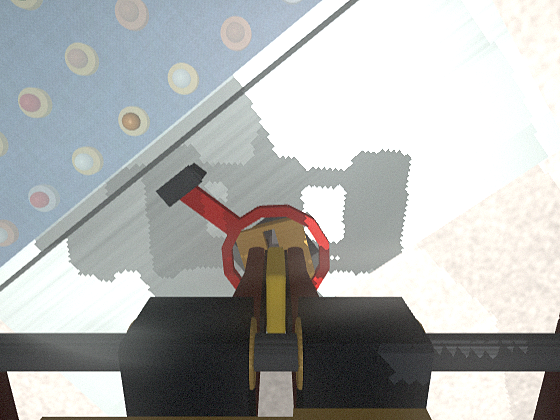

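The bolt lies under the black keeper, and Mx jumped to 0.41 N·m at the hard stop, so it is fully thrown. The stop is at phi ≈ -2.29. I'll turn back about 0.2 rad with a light grip and try a light pull.

Call:
{"name": "arm_command", "arguments": {
  "increments": [
    [-0.05,0,0,0,0,0,-1],
    [-0.1,0,0,0,0,0,-1],
    [-0.15,0,0,0,0,0,-1],
    [-0.2,0,0,0,0,0,-1],
    [-0.21,0,0,0,0,0,-1]
  ]
}}

```text
time: 6.53
position: [0.5209, -0.129, 0.0928]
tcp_rot: [1.594, 0.91, -1.592]
wrist_force: [-0.0, 0.8, 1.0]
opening: 0.0077
```

Call:
{"name": "arm_command", "arguments": {
  "increments": [
    [0,0,0,-2,0,0,-1],
    [0,0,0,-4,0,0,-1],
    [0,0,0,-5,0,0,-1],
    [0,0,0,-6,0,0,-1],
    [0,0,0,-6,0,0,-1]
  ],
  "newtons": 8
}}

```text
time: 6.95
position: [0.521, -0.1291, 0.099]
tcp_rot: [1.595, 0.91, -1.592]
wrist_force: [0.4, -0.4, -1.2]
opening: 0.008
```

```bash
python3 st.py
```

```text
t 6.95 pos [ 521.  -129.1   99. ] phi -2.107 keyang(case) -0.466 open 0.0080
F tool [1.2 0.6 0.2] M tool [ 0.022  0.037 -0.026] tilt [-0.001  0.004 -1.   ]
```

Call:
{"name": "arm_command", "arguments": {
  "increments": [
    [0,0,0,-1,0,0,-1],
    [0,0,0,-2,0,0,-1],
    [0,0,0,-2,0,0,-1]
  ]
}}

```text
time: 7.2
position: [0.521, -0.1292, 0.1012]
tcp_rot: [1.595, 0.909, -1.592]
wrist_force: [-0.0, -1.2, -0.7]
opening: 0.0081
```

```bash
python3 st.py
```

```text
t 7.20 pos [ 521.  -129.2  101.2] phi -2.107 keyang(case) -0.467 open 0.0081
F tool [0.7 0.6 1. ] M tool [0.027 0.017 0.006] tilt [-0.001  0.004 -1.   ]
```

It has risen 8.4 mm with only the key's weight on the wrist, so it seems free. I'll continue straight up.

Call:
{"name": "arm_command", "arguments": {
  "increments": [
    [0,0,0,-2,0,0,-1],
    [0,0,0,-4,0,0,-1],
    [0,0,0,-6,0,0,-1],
    [0,0,0,-8,0,0,-1],
    [0,0,0,-8,0,0,-1]
  ]
}}

```text
time: 7.62
position: [0.5213, -0.1292, 0.1097]
tcp_rot: [1.595, 0.909, -1.592]
wrist_force: [-0.7, -0.4, -0.1]
opening: 0.0076
```

```bash
python3 st.py
```

```text
t 7.62 pos [ 521.3 -129.2  109.7] phi -2.108 keyang(case) -0.467 open 0.0076
F tool [ 0.1 -0.4  0.7] M tool [-0.02   0.025 -0.01 ] tilt [ 0.     0.004 -1.   ]
```

Run:
```python
from h import *
q=cv2.imread("pics/w5.png")[:,:,::-1]
p,d=ctrl.capture("wrist");p2=cv2.convertScaleAbs(p,alpha=1.3)
o=np.hstack([q[180:420,150:400],p2[180:420,150:400]]);cv2.imwrite("pics/cmp.png",cv2.resize(o,None,fx=1.6,fy=1.6)[:,:,::-1])
```

```text
(no output)
```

View pics/cmp.png

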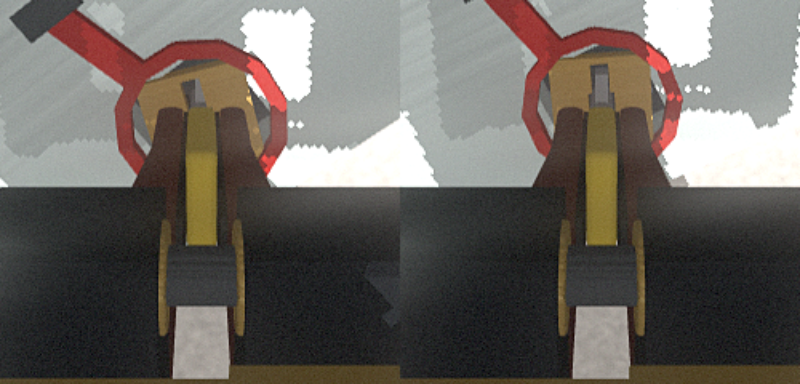

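The bow sits unchanged in the fingers and the slot lines up with it, so the key is coming out. I'll lift clear with a firmer grip.

Call:
{"name": "arm_command", "arguments": {
  "increments": [
    [0,0,0,-4,0,0,-1],
    [0,0,0,-8,0,0,-1],
    [0,0,0,-14,0,0,-1],
    [0,0,0,-20,0,0,-1],
    [0,0,0,-26,0,0,-1]
  ],
  "newtons": 20
}}

```text
time: 8.08
position: [0.5214, -0.1293, 0.1364]
tcp_rot: [1.595, 0.909, -1.591]
wrist_force: [-0.2, 0.9, -0.9]
opening: 0.0077
```

Call:
{"name": "arm_command", "arguments": {
  "increments": [
    [0,0,0,-10,0,0,-1],
    [0,0,0,-20,0,0,-1],
    [0,0,0,-28,0,0,-1],
    [0,0,0,-36,0,0,-1],
    [0,0,0,-36,0,0,-1]
  ]
}}

```text
time: 8.5
position: [0.5225, -0.1297, 0.1744]
tcp_rot: [1.597, 0.907, -1.588]
wrist_force: [0.0, -0.1, -0.1]
opening: 0.0079
```

```bash
python3 st.py
python3 - <<'E'
from h import *
# block slot in first top picture: dark pixels
c=np.load("top0.npz");p=c["p"];g=p.sum(2).astype(int)
# block contour corners in world at z=.038
b,ce,s=blob(mask(p,(0,80,40),(18,255,200)),(140,205,220,250))
px=np.array([[140+80/6,205+75/6],[140+395/6,205+88/6],[140+388/6,205+213/6],[140+73/6,205+193/6]])
print("corners",ray(c,px,.038)[:,:2].round(4).tolist())
x=np.array([[140+140/6,205+135/6]]);print("slot",ray(c,x,.038).round(4))
plan([.455,.319,.17],-.055+np.pi/2)
E
```

```text
t 8.50 pos [ 522.5 -129.7  174.4] phi -2.108 keyang(case) -0.467 open 0.0079
F tool [0.1 0.1 0.1] M tool [ 0.027  0.092 -0.021] tilt [ 0.004  0.003 -1.   ]
corners [[0.4859, 0.3495], [0.48, 0.1951], [0.4191, 0.197], [0.4283, 0.3507]]
slot [[0.4566 0.3191 0.038 ]]
t 8.5 pos [ 0.5225 -0.1297  0.1744] phi -2.108 -> -1.626 j7 -1.95 F [ 0.  -0.1 -0.1] M [ 0.09 -0.03 -0.03] open 0.0079
turn [-0.482 -0.004 -0.003] shift mm [   5.6 -287.4 -351. ]
```

Call:
{"name": "arm_command", "arguments": {
  "increments": [
    [-0.03,0,0,0,-14,-18,-1],
    [-0.06,0,0,0,-38,-47,-1],
    [-0.1,0,0,0,-62,-76,-1],
    [-0.13,0,0,0,-86,-105,-1],
    [-0.16,0,0,0,-110,-134,-1]
  ]
}}

```text
time: 8.92
position: [0.4958, 0.0432, 0.1749]
tcp_rot: [1.485, 1.008, -1.476]
wrist_force: [0.6, 0.7, -0.5]
opening: 0.0076
```

```bash
python3 -c "
from h import *
plan([.456,.3185,.17],-.05+np.pi/2)"
```

```text
t 8.92 pos [0.4958 0.0432 0.1749] phi -1.947 -> -1.621 j7 -2.17 F [ 0.6  0.7 -0.5] M [ 0.06 -0.04 -0.02] open 0.0076
turn [-0.326 -0.004 -0.003] shift mm [   5.6 -138.1 -241.5]
```

Call:
{"name": "arm_command", "arguments": {
  "increments": [
    [-0.04,0,0,0,-14,-25,-1],
    [-0.08,0,0,0,-31,-55,-1],
    [-0.12,0,0,0,-48,-85,-1],
    [-0.16,0,0,0,-65,-115,-1],
    [-0.2,0,0,0,-80,-140,-1]
  ]
}}

```text
time: 9.33
position: [0.472, 0.2052, 0.1753]
tcp_rot: [1.34, 1.123, -1.331]
wrist_force: [0.2, -0.8, -0.3]
opening: 0.0077
```

```bash
python3 -c "
from h import *
plan([.456,.3185,.17],-.05+np.pi/2)"
```

```text
t 9.33 pos [0.472  0.2052 0.1753] phi -1.743 -> -1.621 j7 -2.33 F [ 0.2 -0.8 -0.3] M [ 0.07 -0.   -0.01] open 0.0077
turn [-0.123 -0.004 -0.003] shift mm [   5.6  -35.2 -108.8]
```

Call:
{"name": "arm_command", "arguments": {
  "increments": [
    [-0.03,0,0,0,-9,-27,-1],
    [-0.06,0,0,0,-18,-55,-1],
    [-0.09,0,0,0,-27,-82,-1],
    [-0.12,0,0,0,-35,-108,-1],
    [-0.12,0,0,0,-35,-108,-1]
  ]
}}

```text
time: 9.75
position: [0.454, 0.3242, 0.1758]
tcp_rot: [1.249, 1.192, -1.236]
wrist_force: [-0.1, 0.8, -0.5]
opening: 0.0079
```

Call:
{"name": "arm_command", "arguments": {
  "increments": [
    [0,0,0,5,0,0,-1],
    [0,0,0,10,0,0,-1],
    [0,0,0,10,0,0,-1],
    [0,0,0,10,0,0,-1]
  ]
}}

```text
time: 10.08
position: [0.4541, 0.3227, 0.165]
tcp_rot: [1.248, 1.19, -1.238]
wrist_force: [-0.0, -0.1, -0.1]
opening: 0.0077
```

Run:
```python
from h import *
p,d=ctrl.capture("wrist");c=ctrl.calibration("wrist");np.savez("w6.npz",p=p,d=d,**c)
plan([.456,.3185,.12],-.05+np.pi/2)
cv2.imwrite("pics/w6.png",cv2.convertScaleAbs(p[:,:,::-1],alpha=1.5))
```

```text
t 10.13 pos [0.4543 0.3229 0.1654] phi -1.616 -> -1.621 j7 -2.44 F [-0.9  0.  -1.7] M [ 0.05  0.02 -0.02] open 0.008
turn [ 0.004 -0.007 -0.002] shift mm [45.4  1.8  4.6]
```

View pics/w6.png

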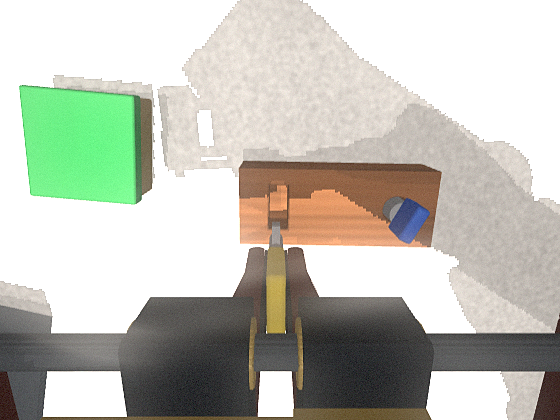

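The slot is at about cols 268–288 and rows 182–227, just ahead of the key and slightly to its right. The gift box and blue key are clear. I'll measure it now.

Run:
```python
from h import *
c=np.load("w6.npz");T=ctrl.get_obs()["position"][:2];z=np.array([np.cos(-1.616),np.sin(-1.616)]);y=np.array([-z[1],z[0]])
g=c["p"].sum(2).astype(int)
for r in (187,192):print(r,g[r,258:300].tolist())
print("col278",g[172:236,273].tolist())
uv=[(278,204.5),(268,184),(288,184),(268,225),(288,225),(240,243),(433,245),(440,172)]
W=ray(c,uv,.038)[:,:2]
for a,w in zip(uv,W):print(a,w.round(4),"rel y,z",((w-T)@y*1000).round(1),((w-T)@z*1000).round(1))
```

```text
187 [230, 229, 233, 221, 221, 232, 235, 228, 218, 204, 194, 168, 205, 212, 205, 206, 199, 201, 174, 329, 306, 302, 308, 336, 313, 331, 334, 319, 272, 173, 141, 196, 218, 218, 197, 193, 216, 210, 199, 218, 213, 208]
192 [228, 212, 224, 230, 222, 200, 222, 210, 218, 220, 199, 182, 245, 252, 223, 295, 290, 298, 279, 277, 289, 285, 291, 294, 317, 292, 288, 306, 321, 164, 145, 180, 205, 201, 182, 204, 203, 205, 214, 197, 209, 203]
col278 [228, 218, 227, 217, 224, 233, 224, 214, 213, 256, 254, 242, 225, 200, 211, 206, 194, 183, 186, 233, 295, 303, 309, 321, 294, 303, 292, 308, 299, 309, 320, 329, 336, 347, 324, 345, 336, 354, 302, 206, 216, 234, 206, 227, 244, 225, 209, 193, 191, 204, 240, 235, 245, 249, 284, 321, 309, 308, 326, 313, 327, 320, 315, 309]
(278, 204.5) [0.4594 0.3216] rel y,z 5.2 1.1
(268, 184) [0.4757 0.3284] rel y,z 21.2 -6.5
(288, 184) [0.475  0.3134] rel y,z 21.2 8.5
(268, 225) [0.4433 0.3301] rel y,z -11.3 -6.7
(288, 225) [0.4427 0.3146] rel y,z -11.2 8.9
(240, 243) [0.4294 0.3528] rel y,z -26.2 -28.8
(433, 245) [0.4212 0.2013] rel y,z -27.6 122.9
(440, 172) [0.4792 0.2006] rel y,z 30.4 121.1
```

Call:
{"name": "arm_command", "arguments": {
  "increments": [
    [0,0,0,12,2,1,-1],
    [0,0,0,25,3.7,1.5,-1],
    [0,0,0,38,3.7,1.5,-1],
    [0,0,0,46,3.7,1.5,-1],
    [0,0,0,46,3.7,1.5,-1]
  ]
}}

```text
time: 10.55
position: [0.4573, 0.3201, 0.1172]
tcp_rot: [1.246, 1.19, -1.242]
wrist_force: [0.5, -0.7, -0.9]
opening: 0.0079
```

Call:
{"name": "arm_command", "arguments": {
  "increments": [
    [0,0,0,0,0,0,-1],
    [0,0,0,0,0,0,-1],
    [0,0,0,0,0,0,-1]
  ]
}}

```text
time: 10.8
position: [0.4576, 0.3202, 0.1177]
tcp_rot: [1.247, 1.19, -1.241]
wrist_force: [0.1, 0.1, -0.3]
opening: 0.0082
```

Run:
```python
from h import *
p,d=ctrl.capture("wrist");c=ctrl.calibration("wrist");np.savez("w7.npz",p=p,d=d,**c)
q,d=ctrl.capture("side");cs=ctrl.calibration("side")
R_=R.from_rotvec(cs["attitude"]).as_matrix();v=R_.T@(np.array([.457,.32,.07])-cs["origin"]);uv=(cs["mtx"]@v/v[2])[:2];print(uv)
u,w=uv.astype(int);s=cv2.resize(q[w-30:w+30,u-30:u+30],(360,360),interpolation=2)
a=cv2.resize(cv2.convertScaleAbs(p[150:330,180:380],alpha=1.5),(400,360))
cv2.imwrite("pics/w7.png",np.hstack([a,cv2.convertScaleAbs(s,alpha=1.4)])[:,:,::-1])
plan([.458,.321,.0768],-.05+np.pi/2)
```

```text
[224.62279736 307.35962755]
t 10.9 pos [0.4576 0.3203 0.1178] phi -1.617 -> -1.621 j7 -2.45 F [ 0.2 -0.  -1.6] M [0.04 0.03 0.08] open 0.0084
turn [ 0.004 -0.005 -0.001] shift mm [41.   0.4 -0.5]
```

View pics/w7.png

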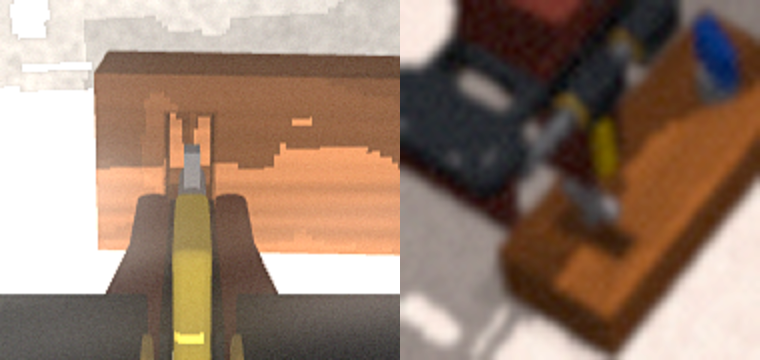

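Laterally the key is centred over the slot (191 against 190 in the crop). I'll check the lengthwise margin from the far ends of the bits and slot.

Run:
```python
from h import *
c=np.load("w7.npz");T=np.array([.4576,.3202]);z=np.array([np.cos(-1.617),np.sin(-1.617)]);y=np.array([-z[1],z[0]])
for n,uv,h in(("bit end top",(275.5,223),.067),("bit end bottom",(275.5,227),.059),("slot far",(275,206),.038),("bow far",(275.5,248),.127),("bow near",(275.5,275),.127)):
    w=ray(c,uv,h)[0,:2];print(n,((w-T)@y*1000).round(1),((w-T)@z*1000).round(1))
p=c["p"];print(p[200:235,275].sum(1).tolist()); print(p[200:235,265].sum(1).tolist())
```

```text
bit end top 15.5 -0.4
bit end bottom 10.4 -0.4
slot far 17.1 -0.8
bow far 25.2 -0.1
bow near 13.9 -0.1
[219, 223, 236, 225, 230, 214, 214, 220, 221, 216, 217, 210, 210, 219, 221, 242, 228, 231, 227, 216, 210, 206, 236, 231, 234, 231, 248, 328, 308, 321, 316, 325, 309, 317, 299]
[229, 232, 255, 249, 243, 236, 284, 352, 332, 316, 324, 315, 314, 322, 332, 360, 344, 352, 344, 324, 343, 340, 353, 355, 356, 368, 351, 374, 378, 373, 382, 377, 392, 347, 231]
```

Call:
{"name": "arm_command", "arguments": {
  "increments": [
    [0,0,0,0,-1.5,0,-1],
    [0,0,0,3,-1.5,0,-1],
    [0,0,0,8,-1.5,0,-1],
    [0,0,0,13,-1.5,0,-1],
    [0,0,0,18,-1.5,0,-1]
  ],
  "newtons": 8
}}

```text
time: 11.32
position: [0.456, 0.3204, 0.0992]
tcp_rot: [1.247, 1.19, -1.241]
wrist_force: [-0.0, -0.7, -1.0]
opening: 0.0078
```

```bash
python3 st.py
```

```text
t 11.32 pos [456.  320.4  99.2] phi -1.617 keyang(case) 0.024 open 0.0078
F tool [1.  0.  0.7] M tool [-0.02   0.022  0.011] tilt [ 0.001  0.005 -1.   ]
```

Call:
{"name": "arm_command", "arguments": {
  "increments": [
    [0,0,0,3,0,0,-1],
    [0,0,0,6,0,0,-1],
    [0,0,0,8,0,0,-1],
    [0,0,0,8,0,0,-1]
  ]
}}

```text
time: 11.65
position: [0.4558, 0.3203, 0.0906]
tcp_rot: [1.246, 1.19, -1.241]
wrist_force: [0.9, -0.4, -1.0]
opening: 0.0077
```

```bash
python3 st.py
```

```text
t 11.65 pos [455.8 320.3  90.6] phi -1.617 keyang(case) 0.024 open 0.0077
F tool [1.  0.9 0.4] M tool [0.044 0.02  0.002] tilt [-0.     0.004 -1.   ]
```

Call:
{"name": "arm_command", "arguments": {
  "increments": [
    [0,0,0,3,0,0,-1],
    [0,0,0,6,0,0,-1],
    [0,0,0,9,0,0,-1],
    [0,0,0,12,0,0,-1],
    [0,0,0,13,0,0,-1]
  ]
}}

```text
time: 12.07
position: [0.4556, 0.3201, 0.077]
tcp_rot: [1.246, 1.19, -1.242]
wrist_force: [-0.2, -0.4, -0.3]
opening: 0.008
```

```bash
python3 st.py
```

```text
t 12.07 pos [455.6 320.1  77. ] phi -1.617 keyang(case) 0.024 open 0.0080
F tool [ 0.3 -0.2  0.4] M tool [-0.022  0.016 -0.026] tilt [-0.001  0.004 -1.   ]
```

Call:
{"name": "arm_command", "arguments": {
  "increments": [
    [0,0,0,1,0,0,-1],
    [0,0,0,1,0,0,-1]
  ]
}}

```text
time: 12.23
position: [0.456, 0.3202, 0.0765]
tcp_rot: [1.246, 1.19, -1.242]
wrist_force: [0.2, -1.3, 2.0]
opening: 0.008
```

```bash
python3 st.py
```

```text
t 12.23 pos [456.  320.2  76.5] phi -1.617 keyang(case) 0.023 open 0.0080
F tool [-2.   0.2  1.2] M tool [ 0.009 -0.183 -0.068] tilt [ 0.     0.004 -1.   ]
```

Call:
{"name": "arm_command", "arguments": {
  "increments": [
    [0,0,0,0,0,0,-0.75],
    [0,0,0,0,0,0,-0.6],
    [0,0,0,0,0,0,-0.3],
    [0,0,0,0,0,0,-0.1],
    [0,0,0,0,0,0,0]
  ]
}}

```text
time: 12.65
position: [0.4559, 0.3202, 0.0764]
tcp_rot: [1.246, 1.19, -1.242]
wrist_force: [0.9, 0.1, -0.1]
opening: 0.0342
```

Call:
{"name": "arm_command", "arguments": {
  "increments": [
    [0,0,0,-8,0,0,0.1],
    [0,0,0,-20,0,0,0.1],
    [0,0,0,-40,0,0,0.1],
    [0,0,0,-60,0,0,0.1],
    [0,0,0,-80,0,0,0.1]
  ]
}}

```text
time: 13.07
position: [0.456, 0.32, 0.1584]
tcp_rot: [1.247, 1.19, -1.241]
wrist_force: [-0.4, -0.6, 0.8]
opening: 0.0482
```

```bash
python3 st.py
python3 - <<'E'
from h import *
p,d=ctrl.capture("wrist")
q,d=ctrl.capture("side")
cv2.imwrite("pics/w8.png",np.hstack([cv2.resize(cv2.convertScaleAbs(p[130:330,170:390],alpha=1.4),(440,400)),cv2.convertScaleAbs(cv2.resize(q[275:335,195:249],(360,400),interpolation=2),alpha=1.4)])[:,:,::-1])
E
```

```text
t 13.07 pos [456.  320.  158.4] phi -1.617 keyang(case) 0.024 open 0.0482
F tool [-0.8 -0.3  0.7] M tool [ 0.06   0.039 -0.036] tilt [ 0.     0.004 -1.   ]
```

View pics/w8.png

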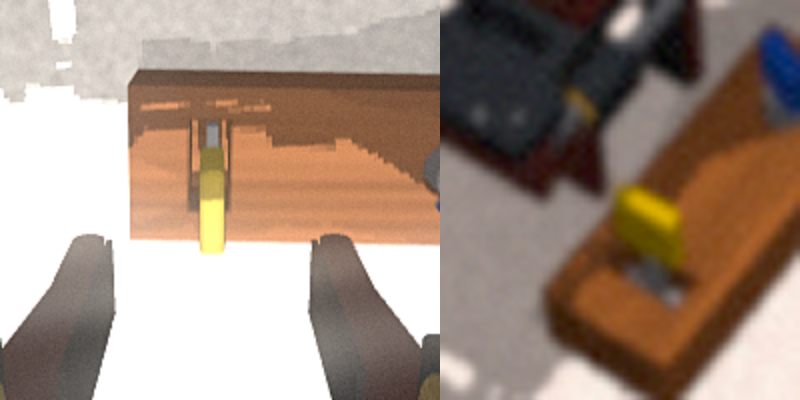

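The key stands upright in the slot and the fingers are clear of it. I'll check the bolt from the top camera once more, then hand in.

Run:
```python
from h import *
p,d=ctrl.capture("top");c=ctrl.calibration("top")
m=mask(p,(0,120,60),(10,255,255))|mask(p,(170,120,60),(180,255,255))
ys,xs=np.nonzero(m[170:240,280:350]);w=ray(c,np.c_[xs+280,ys+170],.0535)[:,:2]-[.521,-.129];r=np.hypot(*w.T);k=(r>.035)&(r<.07)
print("bolt ang",np.arctan2(w[k,1].mean(),w[k,0].mean()),k.sum(),"start ~0.765")
o=ctrl.get_obs();print(o["time"],np.abs(o["qvel"]).max());ctrl.close_job()
```

```text
bolt ang 0.18109389067913512 19 start ~0.765
13.2167 0.038482299908497566
the job is handed in; nothing more can be done
```

I locked the case with the key and stood the key in the empty socket of the key block. I handed the job in at 13.2 s; it reports no verdict.

- **Locking:** I turned the key clockwise to its hard stop. The torque rose from about 0.15 to 0.41 N·m there, and the red bolt was seen under its keeper.
- **Drawing the key:** I turned it back about 0.2 rad, and the first light pull (8 N grip) brought it free. Wrist force stayed at about the key's own weight. The slot was visible in the wrist pictures, so I aimed the first pull at its angle.
- **Placing the key:** I lowered it until it touched bottom at about 2 N. The tip should be about 30 mm below the block's top, judging from the tool height. I then released it and raised the gripper clear.

**Last checks:**
- The final pictures show the key upright in the slot with the fingers clear of it.
- The bolt sits at a world angle of 0.18 rad, against about 0.765 rad at the start. That is about 0.585 rad of turn, unchanged since it was thrown.

**Disagreements:** The top and wrist cameras differed by a few millimetres on the lock and socket positions. I settled this by comparing the fingers and key directly in the wrist pictures. Arm positions also lagged by a few millimetres during the approach, and I corrected for that before gripping.

I viewed 10 or 11 pictures, over the suggested 8 but within the 12 allowed.

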